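# Switch off the counter scanner and rock its battery pack free

### The job

Switch the counter scanner off by squeezing the orange trigger fully against its grip and letting it spring back. Then take the blue battery pack by its neck and rock it side to side in its well until both yellow cheeks are pushed back off its shoulders, and draw it straight up. Finish still holding the pack in the gripper, upright and at rest, a few centimetres clear above its well, touching nothing else; leave the ink bottle and the coin roll where they stand.

Things in the scene. Friction and masses are not known exactly. Their poses are not given: they have to be found in the camera images.
- stand: Fixed grey scanner stand, base 130 (x) x 250 (y) x 10 mm, origin at the centre of its underside on the counter. x from front to back, y from battery well to scanner, z up. At y = +75 mm a black barcode scanner lies with its barrel level (46 mm wide, top 78 mm above the counter, window to -x) and its pistol grip pointing up; at y = -75 mm is the battery well.
- trigger_grip (a point): Point at stand x 12, y 75 mm, 125 mm above the counter, between the back of the fixed upright black grip and the front of the orange trigger; axes as the stand's. Squeeze both together along x, from above. Back face of the grip: 23 mm to +x of this point; grip 28 mm wide, top 154 mm above the counter. Front of the trigger: 27 mm to -x at rest, 18 mm when squeezed.
- trigger (a joint): Sprung hinge of the orange trigger (18 mm wide, from its pivot 84 mm above the counter up to 135 mm), on the -x side of the grip, axis along the stand's y: 0 = at rest, leaning out from the grip; 0.22 rad = fully squeezed (about 7 N at the height of the grip point). It springs back by itself.
- well (a point): Centre of the well's floor, 10 mm above the counter, at stand x 0, y -75 mm; axes as the stand's. The pack stands on it. End walls at x = +-19 to +-24 mm, up to 45 mm above the counter; guide blocks at y = +-35 to +-44 mm, up to 44 mm; a collar 7 mm high with 1.5 mm play each side of the pack's keel. The cheeks' tops, 65 mm above the counter, are the highest part of the well.
- pack_centre (a point): Centre (half-way up) of the loose blue battery pack, 114 mm tall, about 120 g, upright in the well; axes as the stand's at the start, z up along it. Neck 34 (x) x 18 (y) mm, from 11 mm below this point (the shoulders) to 57 mm above it: grip it across y about 37 mm above this point. Below the neck a body 34 (x) x 26 (y) mm down to 47 mm below this point.
- pack: The same pack, origin at the centre of its underside. It stands on a round steel keel of radius 8 mm lying along x, so it rocks about an axis along x 8 mm above the well's floor. The cheeks' lips overhang each shoulder by 3.2 mm, 2.5 mm above it: it cannot be pulled out before it is rocked. Rocking 0.2 rad to a side pushes that cheek back about 7 mm.
- cheek_left (a joint): Stiff yellow cheek on the well's +y side, in m: 0 = closed against the pack, grows outward to 0.012. It slides along y with 8 N of friction, has no spring and stays where the pack pushes it. Its lip is off the shoulder beyond 0.0035.
- cheek_right (a joint): The same on the well's -y side, growing outward toward -y.
- ink_centre (a point): Centre of the dark blue ink bottle with black cap, 37 mm across, 76 mm tall, a bystander behind the stand.
- coin_centre (a point): Centre of the yellow paper coin roll standing on end, 26 mm across, 50 mm tall, a bystander at the left.
There are look-alikes about, which are no part of the job. There is more than one size of the pack; the one meant has the size given above.

How it is judged:
By the outcome, as a careful person would: the job done as asked, in the order asked, and still so for the second after the job is handed in, while the arm keeps its last pose, push and grip.
It also fails if it takes over 67 s, if anything falls off the work surface, if the arm or the gripper's body presses on something with over 40 N, if the wrist force passes 120 N, or if a joint passes its speed limit or range.

### The arm

A 6-joint arm with a two-finger parallel gripper is mounted at the origin on a cart in front of the work surface, level with it; the furniture and walls round the work are solid. World frame = base frame: x ahead of the robot, y to its left, z up, the work surface at z = 0. Lengths are in m, angles in rad, forces in N, time in s.
With the tool pointing down it reaches from about 0.3 to 0.775 m from the base axis. Payload 14.6 kg.
Tool frame: the origin (TCP) lies between the finger pads; the fingertips stand 19 mm ahead of it and the grasp point (between the pads) is the TCP; z points along the fingers, y is the line along which they close (so a half turn about z gives the same grasp; the last joint's range is limited). The gripper opens to 94 mm and grips with 3 to 60 N. Pads are 16 mm wide; open, the fingers measure 119 mm over their backs; the gripper's body (75 mm by 177 mm) begins 78 mm behind the grasp point.
Start: joints at [-1.244, 0.3, 1.521, -0, 1.321, -0.067], TCP at [0.211, -0.508, 0.224] pointing down, gripper open.
Joint ranges: [-3.03, 3.03], [-0.79, 2.21], [0.23, 2.52], [-1.04, 4.18], [0, 3.07], [-2.55, 2.55]. Speed limits (rad/s): [2.22, 2.22, 2.57, 3.14, 3.14, 3.14].

### API

Orientations are given as a rotation vector (axis times angle).
In Python, from cell import telemetry, snapshot, finish_job gives the robot as it stands.
- The arm moves only by the tool carry_out, never from a script. Its arguments are lists of equal length, an entry for each row: "offset": the shift along the world's x, y, z each as a share of 0.025 m, from -1 to 1, a list of three; "rotation": the turn, a rotation vector about the world's x, y, z each as a share of pi rad, from -1 to 1, a list of three. In form: {"offset": [[dx, dy, dz], ...], "rotation": [[wx, wy, wz], ...]}. A call has exactly 8 rows; each row shifts and turns the commanded pose from where the row before left it; what a row does not reach is not made up. A row lasts 1/12 s, in which the tool goes at most 41.7 mm and 7.16 degrees, less where a joint would pass 70% of its speed; a pose out of reach is approached as far as the arm can. A call with a number of a shift or a turn outside -1 to 1 is refused whole. A call with a gripper value outside its range is refused whole. "grip" is the closure in counts, from 0 (fully open) to 255 (shut), set as the call begins (left out, the last holds). The fingers move at their own pace and stop on an object; the grip force is fixed at half the most. Time passes only in rows, so rows that do not move let the fingers close, or fill a call up. It gives the time, the measured TCP pose, the force, the opening and the grip force at its end, in the units of the state.
- telemetry.read_state(): the state, without advancing time (a new reading comes with each control period).
- snapshot(name): name is "side" or "top"; returns a dict with "image" (420x560x3 uint8, red, green, blue), "camera_matrix" (3x3 intrinsics, pixels), "R" (3x3) and "t" (3): a world point X has camera coordinates R X + t. Camera axes: x right, y down, z forward; pixel columns grow to the right and rows downward; lengths in m; the calibration is good to about 2 mm. A picture is of the moment at which its call begins. There is no depth.
- finish_job(): hands the job in; it is judged then, once.
The state is a dict: "time": time; "joint_positions": joint angles; "joint_vel": joint speeds; "effort": joint torques, N m; "position": TCP position; "orientation": TCP orientation; "wrist_force": force on the tool from outside, world axes, zero at the start; "ft_torque": the same for the moment, N m; "opening": finger opening in m; "grip_force": force on a finger pad.
Only numpy, scipy, OpenCV 4.12 (cv2) and the standard library are available. Lean on these libraries where they do the work, as an engineer would, in place of code of your own. Each camera call takes 0.05 s, during which the arm holds its last target. There are 200 camera calls.

## Working session

There is one attempt and no reset: what is moved stays moved. The work goes in short steps, Python scripts to look and compute and a tool call to move; the robot and the scene stay as the last step left them, time stands still between calls to the robot, and variables do not carry over. Pictures are saved under pics/ and viewed, at most 10 in all, crops included, and the job is handed in when it is done.

Besides the shell and the picture viewer there is one more tool, called after "Emit:" by a JSON object that holds its "op" and its "data". carry_out: Moves the arm, as the interface text tells. Its arguments: {"type":"object","properties":{"offset":{"type":"array"},"rotation":{"type":"array"},"grip":{"type":"number"}},"required":["offset","rotation"]}

```bash
mkdir -p pics
cat > h.py <<'E'
from cell import telemetry, snapshot, finish_job
import numpy as np, cv2
def snap(name,fn,crop=None,s=1):
    d=snapshot(name); im=d["image"][:,:,::-1]
    np.savez('cal_'+name,K=d["camera_matrix"],R=d["R"],t=d["t"])
    cv2.imwrite('pics/raw_'+fn+'.png',im)
    if crop: a,b,c,e=crop; im=im[b:e,a:c]
    cv2.imwrite('pics/'+fn+'.png',cv2.resize(im,None,fx=s,fy=s,interpolation=cv2.INTER_CUBIC))
def at_z(name,px,z):
    c=np.load('cal_'+name+'.npz'); K,R,t=c['K'],c['R'],c['t']
    d=R.T@np.linalg.solve(K,[*px,1]); o=-R.T@t
    return o+d*(z-o[2])/d[2]
def proj(name,X):
    c=np.load('cal_'+name+'.npz'); p=c['K']@(c['R']@np.array(X)+c['t']); return p[:2]/p[2]
E
python3 - <<'E'
from h import *
snap('top','t1',s=1.4); snap('side','s1',s=1.4)
for n in('top','side'):
    c=np.load('cal_'+n+'.npz'); print(n,-c['R'].T@c['t'],c['K'][0,0])
s=telemetry.read_state(); print({k:np.round(v,3) for k,v in s.items()})
E
```

```text
top [0.44954163 0.10301623 0.93510595] 417.19912992294894
side [0.51684812 0.9539493  0.90711412] 511.80420441144076
{'time': np.float64(0.1), 'joint_positions': array([-1.244,  0.3  ,  1.522,  0.   ,  1.321, -0.067]), 'joint_vel': array([ 0.   , -0.004, -0.   , -0.002,  0.001,  0.001]), 'effort': array([ 1.0000e-03, -5.3265e+01, -3.5329e+01,  7.1000e-02,  2.3000e-02,
       -0.0000e+00]), 'position': array([ 0.211, -0.508,  0.224]), 'orientation': array([-3.08 , -0.614,  0.   ]), 'wrist_force': array([ 0.903, -0.39 ,  0.206]), 'ft_torque': array([ 0.004, -0.047, -0.027]), 'grip_force': np.float64(0.0), 'opening': np.float64(0.094)}
```

View pics/t1.png

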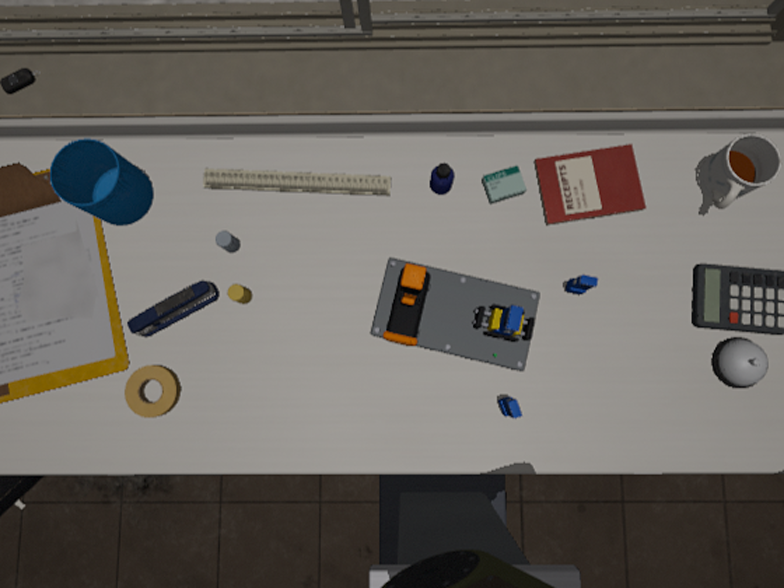

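View pics/s1.png

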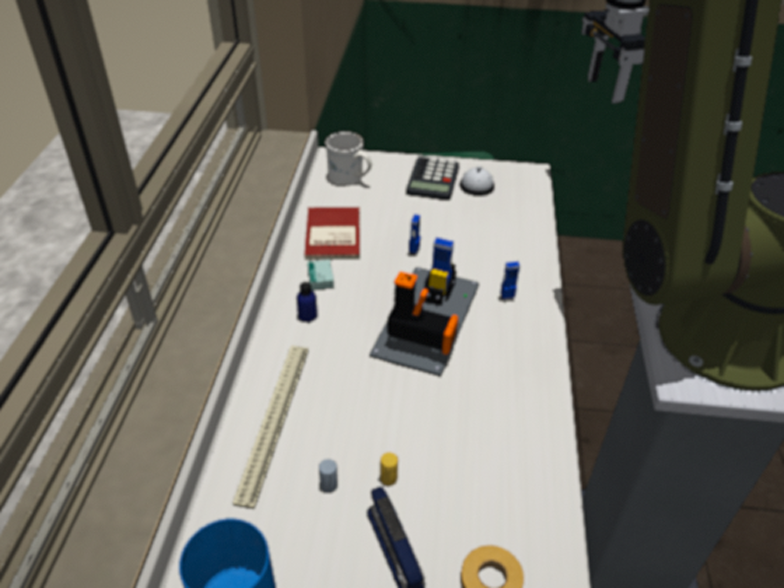

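The top view shows the stand with corners near (390,258), (540,290), (524,370) and (372,336), and the scanner at its left end. Candidates for the pack (top, scaled px) are the one in the well at (512,318) and loose ones at (580,284) and (510,407). The one in the well between the yellow cheeks fits. The coin roll is at (239,293) (the grey cylinder at (228,241) is a look-alike) and the ink bottle at (441,179). I'll check with close crops.

Run:
```python
from h import *
a=cv2.imread('pics/raw_t1.png')[175:275,255:425]; b=cv2.imread('pics/raw_s1.png')[150:270,255:380]
cv2.imwrite('pics/t1c.png',cv2.resize(a,None,fx=4.7,fy=4.7,interpolation=cv2.INTER_CUBIC))
cv2.imwrite('pics/s1c.png',cv2.resize(b,None,fx=4.8,fy=4.8,interpolation=cv2.INTER_CUBIC))
```

```text
(no output)
```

View pics/t1c.png

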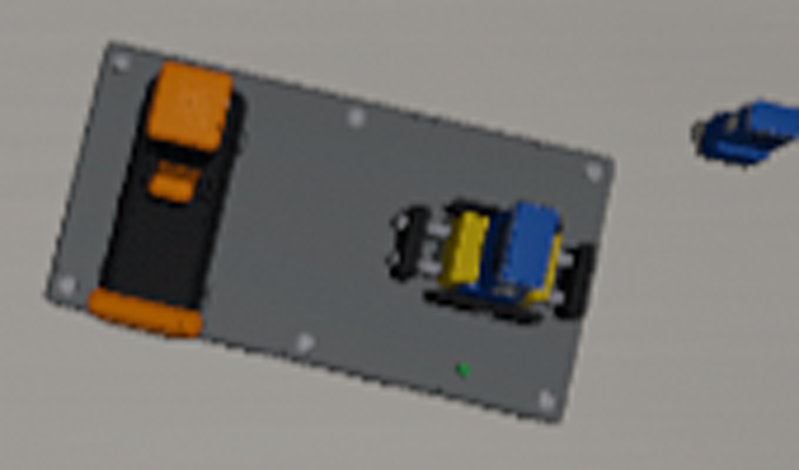

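View pics/s1c.png

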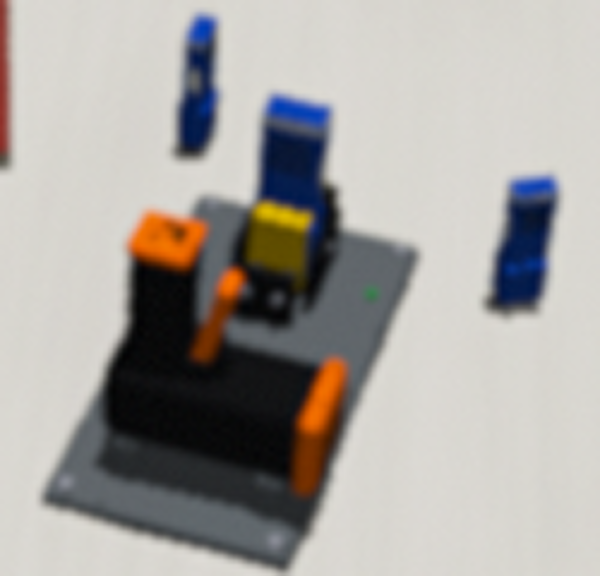

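Run:
```python
from h import *
from scipy.optimize import least_squares
L=np.array([[.065,.125,.01],[.065,-.125,.01],[-.065,-.125,.01],[-.065,.125,.01]])
T=(np.array([[110,43],[613,160],[562,420],[47,297]])+.5)/4.7-.5+[255,175]
S=(np.array([[45,500],[205,197],[417,250],[287,568]])+.5)/4.8-.5+[255,150]
def tf(p,X):
    c,s=np.cos(p[2]),np.sin(p[2]); return np.array([p[0]+c*X[0]-s*X[1],p[1]+s*X[0]+c*X[1],X[2]])
def f(p,cams=('top','side')):
    r=[]
    for n,P in(('top',T),('side',S)):
        if n in cams:
            for X,q in zip(L,P): r+=list(proj(n,tf(p,X))-q)
    return np.array(r)
for cams in(('top',),('side',),('top','side')):
    r=least_squares(f,[.45,0,-.2],args=(cams,)); print(cams,np.round(r.x,4),np.abs(r.fun).max().round(2))
p=r.x
print('grip',tf(p,[.012,.075,.125]),'well',tf(p,[0,-.075,.01]))
u=lambda c:(np.array(c)+.5)/4.7-.5+[255,175]
v=lambda c:(np.array(c)+.5)/4.8-.5+[255,150]
print('packtop pred top crop',(proj('top',tf(p,[0,-.075,.124]))-[255,175]+.5)*4.7, 'seen world',at_z('top',u((529,245)),.124))
print('packtop pred side crop',(proj('side',tf(p,[0,-.075,.124]))-[255,150]+.5)*4.8,at_z('side',v((298,112)),.124))
print('trig top',tf(p,[-.016,.075,.135]),at_z('top',u((174,182)),.135))
print('ink',at_z('top',(441/1.4,172/1.4),.076),'coin',at_z('top',(239/1.4,292/1.4),.05))
for c in((780,120),):print('loose1',at_z('top',u(c),.1))
```

```text
('top',) [ 0.5382  0.022  -0.2379] 1.33
('side',) [ 0.5391  0.0267 -0.2374] 1.23
('top', 'side') [ 0.5386  0.0233 -0.2378] 1.57
grip [0.56797085 0.09335943 0.125     ] well [ 0.5209762  -0.04959338  0.01      ]
packtop pred top crop [529.87574901 242.9421284 ] seen world [ 0.51991669 -0.04940487  0.124     ]
packtop pred side crop [299.87138791 110.0556563 ] [ 0.52156288 -0.04746718  0.124     ]
trig top [0.54075869 0.09995479 0.135     ] [0.54568301 0.0972317  0.135     ]
ink [0.74700631 0.04555165 0.076     ] coin [0.56771362 0.35635326 0.05      ]
loose1 [ 0.5751286  -0.16285354  0.1       ]
```

Emit:
{"op": "carry_out", "data": {"offset": [[0.6,1,0],[0.6,1,0],[0.6,1,0],[0.6,1,0],[0.6,1,0],[0.6,1,0],[0.6,1,0],[0.6,1,0]], "rotation": [[0,0,0.0187],[0,0,0.0187],[0,0,0.0187],[0,0,0.0187],[0,0,0.0187],[0,0,0.0187],[0,0,0.0187],[0,0,0.0187]], "grip": 0}}

```text
time: 0.77
position: [0.3314, -0.3065, 0.2243]
orientation: [-2.851, -1.319, 0.0]
wrist_force: [1.3, 0.0, 0.4]
opening: 0.094
grip_force: 0.0
```

Emit:
{"op": "carry_out", "data": {"offset": [[0.6,1,0],[0.6,1,0],[0.6,1,0],[0.6,1,0],[0.6,1,0],[0.6,1,0],[0.6,1,0],[0.6,1,0]], "rotation": [[0,0,0.0187],[0,0,0.0187],[0,0,0.0187],[0,0,0.0187],[0,0,0.0187],[0,0,0.0187],[0,0,0.0187],[0,0,0.0187]]}}

```text
time: 1.43
position: [0.4514, -0.1065, 0.2243]
orientation: [-2.465, -1.947, 0.0]
wrist_force: [0.8, -0.5, -0.6]
opening: 0.0939
grip_force: 0.0
```

Emit:
{"op": "carry_out", "data": {"offset": [[0.6,1,0],[0.6,1,0],[0.6,1,0],[0.6,1,0],[0.6,1,0],[0.6,1,0],[0.6,1,0],[0.5,0.8,0]], "rotation": [[0,0,0],[0,0,0],[0,0,0],[0,0,0],[0,0,0],[0,0,0],[0,0,0],[0,0,0]]}}

```text
time: 2.1
position: [0.569, 0.089, 0.224]
orientation: [-2.467, -1.944, 0.001]
wrist_force: [-0.5, 0.0, -0.5]
opening: 0.0938
grip_force: 0.0
```

Emit:
{"op": "carry_out", "data": {"offset": [[0.06,0.15,-0.5],[0,0,-0.6],[0,0,-0.6],[0,0,-0.6],[0,0,-0.6],[0,0,-0.6],[0,0,-0.46],[0,0,0]], "rotation": [[0,0,0],[0,0,0],[0,0,0],[0,0,0],[0,0,0],[0,0,0],[0,0,0],[0,0,0]]}}

```text
time: 2.77
position: [0.5686, 0.0903, 0.1226]
orientation: [-2.467, -1.941, 0.006]
wrist_force: [0.3, 0.1, 0.3]
opening: 0.0942
grip_force: 0.0
```

Run:
```python
from h import *
snap('side','s2',(300,150,440,270),5); print(telemetry.read_state()['wrist_force'])
```

```text
[-0.08327216  0.00998802  1.16701628]
```

View pics/s2.png

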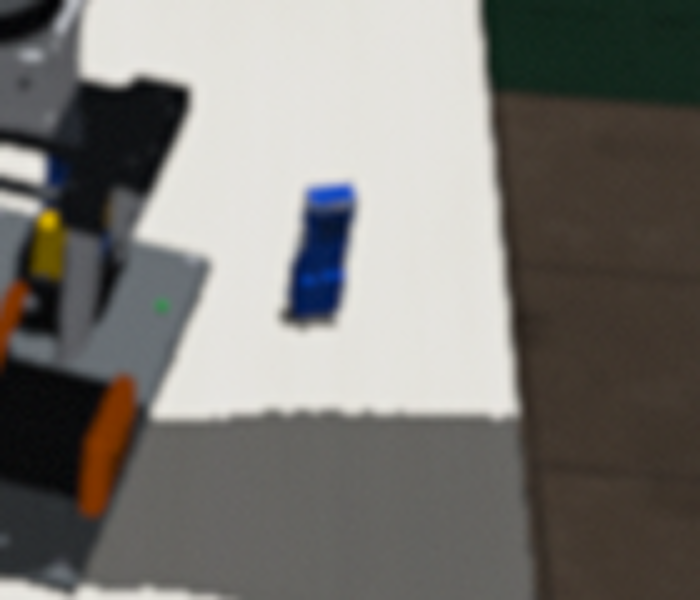

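The front finger (crop (80,290)) stands clear in front of the orange trigger (15,310); nothing is touched, and a green lamp is lit at (160,305). I'll squeeze now.

Emit:
{"op": "carry_out", "data": {"offset": [[0.06,0.1,0.08],[0,0,0],[0,0,0],[0,0,0],[0,0,0],[0,0,0],[0,0,0],[0,0,0]], "rotation": [[0,0,0],[0,0,0],[0,0,0],[0,0,0],[0,0,0],[0,0,0],[0,0,0],[0,0,0]], "grip": 255}}

```text
time: 3.48
position: [0.5713, 0.0935, 0.1276]
orientation: [-2.468, -1.943, 0.001]
wrist_force: [12.8, -3.8, 1.5]
opening: 0.0443
grip_force: 13.9
```

Emit:
{"op": "carry_out", "data": {"offset": [[0,0,0],[0,0,0],[0,0,0],[0,0,0],[0,0,0],[0,0,0],[0,0,0],[0,0,0]], "rotation": [[0,0,0],[0,0,0],[0,0,0],[0,0,0],[0,0,0],[0,0,0],[0,0,0],[0,0,0]]}}

```text
time: 4.15
position: [0.5725, 0.0932, 0.1276]
orientation: [2.468, 1.942, 0.003]
wrist_force: [10.8, -0.7, -1.3]
opening: 0.0415
grip_force: 30.0
```

Emit:
{"op": "carry_out", "data": {"offset": [[0,0,0],[0,0,0],[0,0,0],[0,0,0],[0,0,0],[0,0,0],[0,0,0],[0,0,0]], "rotation": [[0,0,0],[0,0,0],[0,0,0],[0,0,0],[0,0,0],[0,0,0],[0,0,0],[0,0,0]], "grip": 0}}

```text
time: 4.82
position: [0.5717, 0.0933, 0.1276]
orientation: [2.468, 1.943, 0.001]
wrist_force: [-0.1, 0.7, 0.5]
opening: 0.0908
grip_force: 0.0
```

Emit:
{"op": "carry_out", "data": {"offset": [[0,0,0],[0,0,0.3],[0,0,0.7],[0,0,0.7],[0,0,0.7],[0,0,0.7],[0,0,0.7],[0,0,0.3]], "rotation": [[0,0,0],[0,0,0],[0,0,0],[0,0,0],[0,0,0],[0,0,0],[0,0,0],[0,0,0]]}}

```text
time: 5.48
position: [0.5721, 0.0934, 0.2329]
orientation: [2.467, 1.942, 0.005]
wrist_force: [-0.9, -0.6, -0.4]
opening: 0.0938
grip_force: 0.0
```

Run:
```python
from h import *
snap('side','s3',(255,150,395,270),5)
```

```text
(no output)
```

View pics/s3.png

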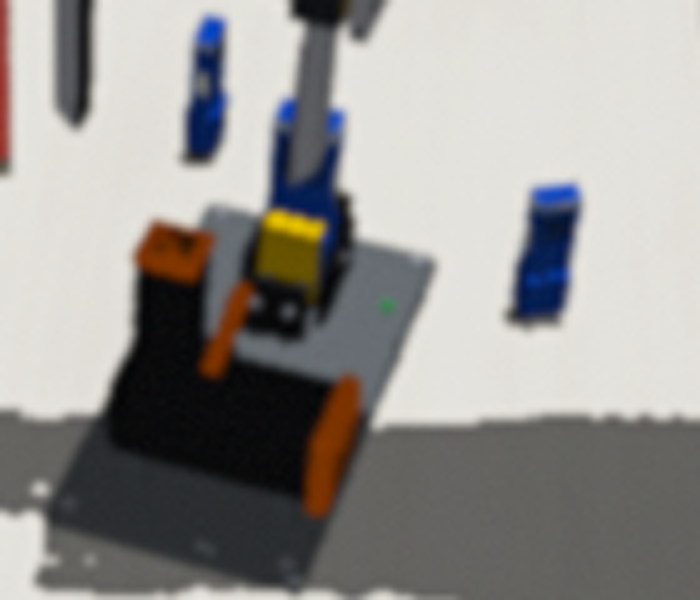

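The trigger has sprung back, leaning out at (228,330). I'll compare the lamp's pixels (crop (387,305)) before and after, and work out the pack approach.

Run:
```python
from h import *
for f in('s1','s2','s3'):
    im=cv2.imread(f'pics/raw_{f}.png').astype(int)[207:216,327:338]
    g=im[:,:,1]-im[:,:,[0,2]].max(2); i=np.unravel_index(g.argmax(),g.shape); print(f,i,im[i],(g>20).sum(), im[0,0])
```

```text
s1 (np.int64(4), np.int64(5)) [ 76 120  58] 6 [108 103  97]
s2 (np.int64(4), np.int64(5)) [ 84 130  64] 6 [115 111 105]
s3 (np.int64(4), np.int64(5)) [ 82 128  62] 6 [115 111 103]
```

Emit:
{"op": "carry_out", "data": {"offset": [[-0.125,-0.356,0],[-0.125,-0.356,0],[-0.125,-0.356,0],[-0.125,-0.356,0],[-0.125,-0.356,0],[-0.125,-0.356,0],[-0.125,-0.356,0],[-0.125,-0.356,0]], "rotation": [[0,0,0.0313],[0,0,0.0313],[0,0,0.0313],[0,0,0.0313],[0,0,0.0313],[0,0,0.0313],[0,0,0.0313],[0,0,0.0313]]}}

```text
time: 6.2
position: [0.5461, 0.0217, 0.2291]
orientation: [-1.528, -2.744, 0.001]
wrist_force: [-0.0, 0.4, -0.3]
opening: 0.094
grip_force: 0.0
```

Emit:
{"op": "carry_out", "data": {"offset": [[-0.125,-0.356,0],[-0.125,-0.356,0],[-0.125,-0.356,0],[-0.125,-0.356,0],[-0.125,-0.356,0],[-0.125,-0.356,0],[-0.125,-0.356,0],[-0.125,-0.356,0]], "rotation": [[0,0,0.0313],[0,0,0.0313],[0,0,0.0313],[0,0,0.0313],[0,0,0.0313],[0,0,0.0313],[0,0,0.0313],[0,0,0.0313]]}}

```text
time: 6.87
position: [0.5211, -0.0494, 0.2292]
orientation: [-0.36, -3.12, -0.0]
wrist_force: [0.1, 0.1, 0.1]
opening: 0.094
grip_force: 0.0
```

Emit:
{"op": "carry_out", "data": {"offset": [[0,0,0],[0,0,-0.5],[0,0,-0.8],[0,0,-0.8],[0,0,-0.8],[0,0,-0.8],[0,0,-0.5],[0,0,0]], "rotation": [[0,0,0],[0,0,0],[0,0,0],[0,0,0],[0,0,0],[0,0,0],[0,0,0],[0,0,0]]}}

```text
time: 7.53
position: [0.5203, -0.0484, 0.122]
orientation: [-0.372, -3.115, -0.0]
wrist_force: [0.1, 0.1, 0.1]
opening: 0.094
grip_force: 0.0
```

Emit:
{"op": "carry_out", "data": {"offset": [[0.04,-0.03,-0.3],[0,0,-0.3],[0,0,-0.12],[0,0,0],[0,0,0],[0,0,0],[0,0,0],[0,0,0]], "rotation": [[0,0,0],[0,0,0],[0,0,0],[0,0,0],[0,0,0],[0,0,0],[0,0,0],[0,0,0]]}}

```text
time: 8.2
position: [0.5227, -0.0498, 0.1073]
orientation: [0.368, 3.119, -0.0]
wrist_force: [-0.4, 0.8, -0.6]
opening: 0.0942
grip_force: 0.0
```

Emit:
{"op": "carry_out", "data": {"offset": [[0,0,0],[0,0,0],[0,0,0],[0,0,0],[0,0,0],[0,0,0],[0,0,0],[0,0,0]], "rotation": [[0,0,0],[0,0,0],[0,0,0],[0,0,0],[0,0,0],[0,0,0],[0,0,0],[0,0,0]], "grip": 255}}

```text
time: 8.87
position: [0.5225, -0.0498, 0.1069]
orientation: [-0.368, -3.12, 0.0]
wrist_force: [-0.1, 0.0, 0.1]
opening: 0.0443
grip_force: 0.0
```

Emit:
{"op": "carry_out", "data": {"offset": [[0,0,0],[0,0,0],[0,0,0],[0,0,0],[0,0,0],[0,0,0],[0,0,0],[0,0,0]], "rotation": [[0,0,0],[0,0,0],[0,0,0],[0,0,0],[0,0,0],[0,0,0],[0,0,0],[0,0,0]]}}

```text
time: 9.53
position: [0.5225, -0.0498, 0.107]
orientation: [-0.367, -3.12, -0.0]
wrist_force: [-0.4, 0.3, 0.4]
opening: 0.0177
grip_force: 30.0
```

Emit:
{"op": "carry_out", "data": {"offset": [[-0.021,-0.086,-0.001],[-0.021,-0.086,-0.003],[-0.021,-0.086,-0.006],[-0.021,-0.086,-0.008],[-0.021,-0.086,-0.01],[-0.021,-0.085,-0.012],[-0.021,-0.085,-0.014],[-0.021,-0.085,-0.017]], "rotation": [[0.0077,-0.0019,0],[0.0077,-0.0019,0],[0.0077,-0.0019,0],[0.0077,-0.0019,0],[0.0077,-0.0019,0],[0.0077,-0.0019,0],[0.0077,-0.0019,0],[0.0077,-0.0019,0]]}}

```text
time: 10.2
position: [0.5188, -0.0662, 0.1058]
orientation: [0.363, 3.079, 0.312]
wrist_force: [1.8, 7.4, 5.9]
opening: 0.0176
grip_force: 30.0
```

Emit:
{"op": "carry_out", "data": {"offset": [[0,0,0],[0,0,0],[0,0,0],[0,0,0],[0,0,0],[0,0,0],[0,0,0],[0,0,0]], "rotation": [[0,0,0],[0,0,0],[0,0,0],[0,0,0],[0,0,0],[0,0,0],[0,0,0],[0,0,0]]}}

```text
time: 10.87
position: [0.5187, -0.0665, 0.1056]
orientation: [0.363, 3.079, 0.309]
wrist_force: [1.9, 5.1, 4.6]
opening: 0.0176
grip_force: 30.0
```

Emit:
{"op": "carry_out", "data": {"offset": [[0.021,0.085,0.017],[0.021,0.085,0.014],[0.021,0.085,0.012],[0.021,0.086,0.01],[0.021,0.086,0.008],[0.021,0.086,0.006],[0.021,0.086,0.003],[0.021,0.086,0.001]], "rotation": [[-0.0077,0.0019,0],[-0.0077,0.0019,0],[-0.0077,0.0019,0],[-0.0077,0.0019,0],[-0.0077,0.0019,0],[-0.0077,0.0019,0],[-0.0077,0.0019,0],[-0.0077,0.0019,0]]}}

```text
time: 11.53
position: [0.5226, -0.0497, 0.107]
orientation: [0.368, 3.12, -0.002]
wrist_force: [0.5, -0.2, -0.0]
opening: 0.0177
grip_force: 30.0
```

Emit:
{"op": "carry_out", "data": {"offset": [[0.021,0.086,-0.001],[0.021,0.086,-0.003],[0.021,0.086,-0.006],[0.021,0.086,-0.008],[0.021,0.086,-0.01],[0.021,0.085,-0.012],[0.021,0.085,-0.014],[0.021,0.085,-0.017]], "rotation": [[-0.0077,0.0019,0],[-0.0077,0.0019,0],[-0.0077,0.0019,0],[-0.0077,0.0019,0],[-0.0077,0.0019,0],[-0.0077,0.0019,0],[-0.0077,0.0019,0],[-0.0077,0.0019,0]]}}

```text
time: 12.2
position: [0.5268, -0.0337, 0.1058]
orientation: [-0.363, -3.08, 0.313]
wrist_force: [-2.8, -8.0, 5.7]
opening: 0.0178
grip_force: 30.0
```

Emit:
{"op": "carry_out", "data": {"offset": [[0,0,0],[0,0,0],[0,0,0],[0,0,0],[0,0,0],[0,0,0],[0,0,0],[0,0,0]], "rotation": [[0,0,0],[0,0,0],[0,0,0],[0,0,0],[0,0,0],[0,0,0],[0,0,0],[0,0,0]]}}

```text
time: 12.87
position: [0.5269, -0.0335, 0.1056]
orientation: [-0.363, -3.081, 0.31]
wrist_force: [-1.2, -5.0, 3.5]
opening: 0.0178
grip_force: 30.0
```

Emit:
{"op": "carry_out", "data": {"offset": [[-0.021,-0.085,0.017],[-0.021,-0.085,0.014],[-0.021,-0.085,0.012],[-0.021,-0.086,0.01],[-0.021,-0.086,0.008],[-0.021,-0.086,0.006],[-0.021,-0.086,0.003],[-0.021,-0.086,0.001]], "rotation": [[0.0077,-0.0019,0],[0.0077,-0.0019,0],[0.0077,-0.0019,0],[0.0077,-0.0019,0],[0.0077,-0.0019,0],[0.0077,-0.0019,0],[0.0077,-0.0019,0],[0.0077,-0.0019,0]]}}

```text
time: 13.53
position: [0.5225, -0.0501, 0.107]
orientation: [0.367, 3.12, 0.001]
wrist_force: [0.5, -0.9, -0.5]
opening: 0.0176
grip_force: 30.0
```

Run:
```python
from h import *
snap('side','s4',(265,130,405,250),5)
s=telemetry.read_state(); print(s['wrist_force'],s['position'],s['orientation'])
```

```text
[-0.09731014  1.26303615  1.00550625] [ 0.52241937 -0.05059921  0.10696816] [0.36840833 3.11939994 0.00402024]
```

View pics/s4.png

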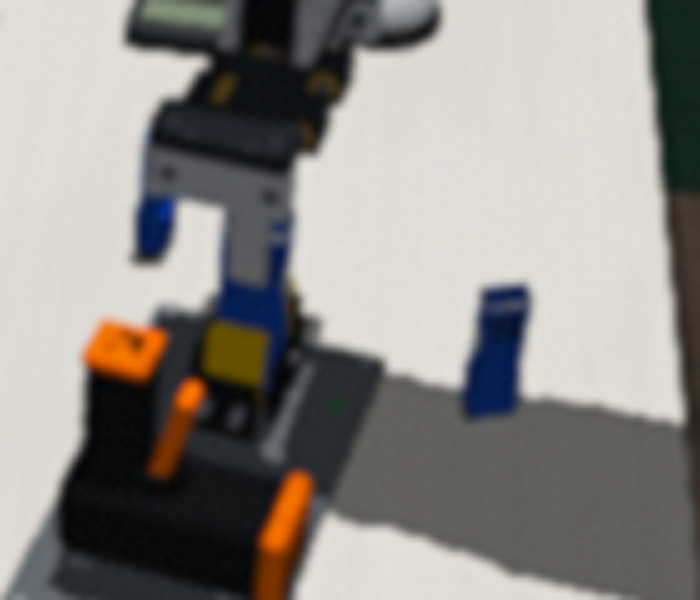

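The view shows the pack upright, gripped by its neck at (258,260), with the near yellow cheek at (235,350) pushed back. I'll start the lift gently and watch the force.

Emit:
{"op": "carry_out", "data": {"offset": [[0,0,0.06],[0,0,0.06],[0,0,0.06],[0,0,0.06],[0,0,0.06],[0,0,0.06],[0,0,0.06],[0,0,0.06]], "rotation": [[0,0,0],[0,0,0],[0,0,0],[0,0,0],[0,0,0],[0,0,0],[0,0,0],[0,0,0]]}}

```text
time: 14.25
position: [0.5225, -0.0497, 0.1191]
orientation: [-0.367, -3.12, 0.0]
wrist_force: [-1.2, -0.7, -0.9]
opening: 0.0177
grip_force: 30.0
```

Force is only the pack's weight, so it is free of the lips.

Emit:
{"op": "carry_out", "data": {"offset": [[0,0,0.2],[0,0,0.2],[0,0,0.2],[0,0,0.2],[0,0,0.2],[0,0,0.2],[0,0,0.2],[0,0,0.2]], "rotation": [[0,0,0],[0,0,0],[0,0,0],[0,0,0],[0,0,0],[0,0,0],[0,0,0],[0,0,0]]}}

```text
time: 14.92
position: [0.5225, -0.0498, 0.1595]
orientation: [0.368, 3.12, -0.0]
wrist_force: [0.8, 0.6, -2.1]
opening: 0.0179
grip_force: 30.0
```

Emit:
{"op": "carry_out", "data": {"offset": [[0,0,0.3],[0,0,0.3],[0,0,0.3],[0,0,0.3],[0,0,0.2],[0,0,0.1],[0,0,0],[0,0,0]], "rotation": [[0,0,0],[0,0,0],[0,0,0],[0,0,0],[0,0,0],[0,0,0],[0,0,0],[0,0,0]]}}

```text
time: 15.58
position: [0.5225, -0.0498, 0.1963]
orientation: [-0.368, -3.12, -0.0]
wrist_force: [-0.4, 0.1, -1.4]
opening: 0.0176
grip_force: 30.0
```

Emit:
{"op": "carry_out", "data": {"offset": [[0,0,0],[0,0,0],[0,0,0],[0,0,0],[0,0,0],[0,0,0],[0,0,0],[0,0,0]], "rotation": [[0,0,0],[0,0,0],[0,0,0],[0,0,0],[0,0,0],[0,0,0],[0,0,0],[0,0,0]]}}

```text
time: 16.25
position: [0.5225, -0.0498, 0.1964]
orientation: [-0.368, -3.12, 0.0]
wrist_force: [-0.9, 0.4, -1.1]
opening: 0.0181
grip_force: 30.0
```

Run:
```python
from h import *
snap('side','s5',(255,120,395,240),5)
```

```text
(no output)
```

View pics/s5.png

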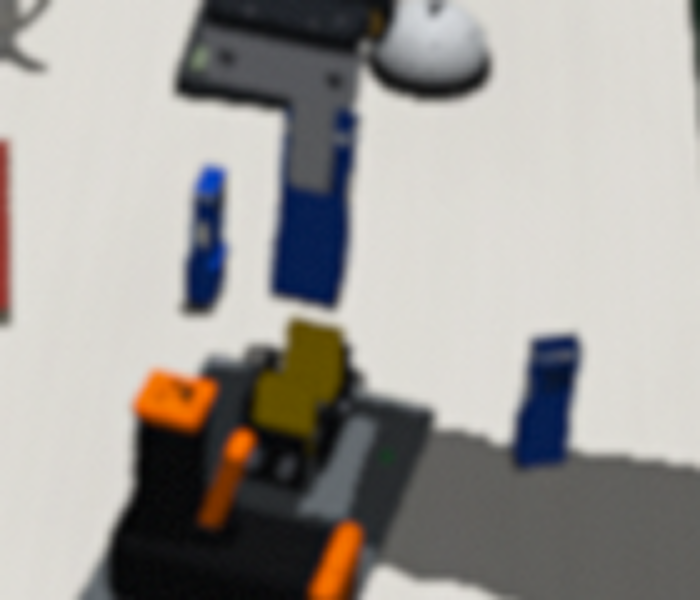

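The pack (bottom edge at (305,295)) hangs upright above the well. Both cheeks are spread ((285,400) and (315,350)), and the trigger is back at rest.

```bash
python3 -c "
from h import *
print(finish_job())"
```

```text
the job is handed in; nothing more can be done
None
```

I squeezed the trigger to 41.5 mm, at its stop by the sizes given, and it sprang back, but the green lamp on the stand never changed, so I have no direct sign that the scanner is off; the pack was rocked free and handed in held upright about 3 cm above the well, with the ink bottle and coin roll left alone.

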